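# Wedge the handpiece tray up to its height stop

## Robot

A 6-joint arm with a two-finger parallel gripper is mounted at the origin on a cart in front of the work surface, level with it; the furniture and walls round the work are solid. World frame = base frame: x ahead of the robot, y to its left, z up, the work surface at z = 0. Lengths are in m, angles in rad, forces in N, time in s.
With the tool pointing down it reaches from about 0.25 to 0.85 m from the base axis. Payload 12.5 kg.
Tool frame: the origin (TCP) lies at the very end of the fingers, on their centre line; the grasp point (between the pads) lies 19 mm behind it; z points along the fingers, y is the line along which they close (so a half turn about z gives the same grasp; the last joint's range is limited). The gripper opens to 93 mm and grips with 3 to 60 N. Pads are 15 mm wide; open, the fingers measure 128 mm over their backs; the gripper's body (75 mm by 188 mm) begins 65 mm behind the grasp point.
Start: joints at [1.198, 0.351, 1.652, -0, 1.139, -0.085], TCP at [0.156, 0.527, 0.219] pointing down, gripper open.
Joint ranges: [-2.75, 2.75], [-0.79, 2.1], [0.01, 2.65], [-1.57, 4.71], [0.07, 3.14], [-2.87, 2.87]. Speed limits (rad/s): [2.22, 2.22, 2.79, 3.14, 3.14, 3.14].

## Interface

Orientations are given as a unit quaternion [x, y, z, w].
In Python, from workcell import env gives the robot as it stands. The module is installed in compiled form; this text tells all that it offers.
- The arm moves only by the tool jog_arm, never from a script. Its argument "motion" is a list of rows, each a list of 3 entries, a list of its own where there are three numbers: the shift along the tool's x, y, z in mm, then the turn about the tool's z in degrees, then the opening, from -1 (shut) to 1 (fully open). In form: [[[tx, ty, tz], turn, jaw], ...]. A call has 1 to 8 rows; each row shifts and turns the commanded pose from where the row before left it, along the tool's axes as they then stand; what a row does not reach is not made up. A row lasts 1/10 s, in which the tool goes at most 50 mm and 8.59 degrees, less where a joint would pass 70% of its speed; a pose out of reach is approached as far as the arm can. A call is refused whole if a number of a shift passes 50 or a number of a turn 8.59, either way. A call with a gripper value outside its range is refused whole. The fingers move at their own pace and stop on an object; "squeeze" is the grip in N (left out, the last holds). Time passes only in rows, so rows that do not move let the fingers close. It gives the time, the measured TCP pose, the force, the opening and the grip force at its end, in the units of the state.
- env.sense(): the state, without advancing time (a new reading comes with each control period).
- env.capture(name): name is "scene" or "top" or "wrist"; returns the picture (480x640x3 uint8, blue, green, red); there is no depth.
- env.calibration(name): a dict with "fx", "fy", "cx", "cy" (pixels), "T" (4x4, takes a point from camera to world coordinates). Camera axes: x right, y down, z forward; pixel columns grow to the right and rows downward; lengths in m; the calibration is good to about 2 mm. A picture is of the moment at which its call begins: read the wrist's pose just before it. calibration takes no time and is no camera call; for the wrist camera it gives the pose at the moment of the call.
- env.hand_in(): hands the job in; it is judged then, once.
The state is a dict: "time_s": time; "qpos": joint angles; "dq": joint speeds; "tau": joint torques, N m; "eef_pos": TCP position; "eef_rot": TCP orientation; "wrist_force": force on the tool from outside, world axes, zero at the start; "wrist_torque": the same for the moment, N m; "opening": finger opening in m; "grip_force": force on a finger pad.
Only numpy, scipy, OpenCV 4.12 (cv2) and the standard library are available. Lean on these libraries where they do the work, as an engineer would, in place of code of your own. Each camera call takes 0.05 s, during which the arm holds its last target. There are 200 camera calls.

## Task

The tilting handpiece tray has sunk below its working height. Take the levelling wedge by its tab and slide it, nose first and flat on the table, straight under the middle of the tray's front lip until the tray has risen and its ear bears snugly on the foot of the height stop; push slowly, feel for the stop and do not force the tray against it (a few newtons are enough). Let go and leave the wedge in place holding the tray up, without touching tray or stand with the hand or disturbing the pots and vial nearby.

Things in the scene. Friction and masses are not known exactly. Their poses are not given: they have to be found in the camera images.
- stand: Low white stand fixed to the table. Origin on the table (z = 0) right below the middle of the tray's front lip at rest; +x is the way the wedge goes in, y to its left. Side rails 10 mm high at y = +-72 mm (132 mm clear between), rear bar at x = 162 mm; between them the wedge slides on the bare table. All is under 70 mm high, tray included.
- stop_post (a point): Foot of the height stop's 12 mm steel post (64 mm high, stand x = 6, y = -112 mm), on the table. A rigid collar clamped on it reaches in over the tray's ear and ends in a round foot 9 mm across (stand x = 0, y = -84 mm). Its height is reset by hand and not given: the lip can rise 5 to 12 mm before the ear meets the foot.
- tray: Steel tray 150 x 124 mm, 13 mm rims, carrying two fixed handpieces. Origin on its hinge axis at the rear, stand x = 155 mm, 26 mm above the table; axes like the stand's at rest; it turns freely about y as the front lip rises. It bears on the lip by its weight alone (about 2.5 to 5 N). A steel ear 5 mm thick sticks out at the front right (stand y = -60 to -96 mm) below the stop's foot.
- tray_lip (a point): Lowest line of the tray's front lip (a round bar 8 mm across, along stand y), at its middle. At rest 13 mm above the table; it reads its height as the tray rises. Everything here is stiff: a wedge that the hand holds up a fraction of a millimetre settles when let go, and the ear may lose the stop; letting the wedge settle once under the lip and taking it again cures that.
- wedge: Loose grey plastic wedge with an upright grip tab, 155 x 36 x 62 mm, 0.13 kg. Origin on the underside below the tab's middle; +x to the nose. 7 mm thick at the nose (x = 130 mm), rising 1 in 5 to 27 mm at x = 30, then flat to x = -25. Tab 30 mm long (x), 14 mm thick (y), z = 27 to 62 mm: grasp across the 14 mm from above. Friction (about 0.6) holds it when let go.
- wedge_nose (a point): Middle of the wedge's nose edge, on the underside, 130 mm ahead of the wedge's origin. Pushed in, the slope meets the lip with the nose 30 mm past it; lifting then takes a steady push of about 4 to 9 N, which climbs at once when the ear meets the stop, by about 1 to 2 N for each newton on the stop.
- gallipot: Bystander: steel gallipot 64 mm across, 36 mm high; origin at the centre of its underside.
- cream_pot: Bystander: round white pot 71 mm across, 30 mm high; origin at the centre of its underside.
- vial: Bystander: small stoppered vial 30 mm across, 54 mm high; origin at the centre of its underside.

How it is judged:
On the way, in this order (a step that is already met when the one before it is completed fails the run):
1. the wedge's nose is under the lip, flat on the table, the tray still low (x of wedge_nose in the frame of stand above 0.005 m and height (world z) of wedge_nose below 0.005 m and height (world z) of tray_lip below 0.0155 m), for 0.1 s.
2. the wedge lifts the lip (height (world z) of tray_lip above 0.0165 m and contact force between wedge and tray above 0.5 N), for 0.1 s.
At the end, for the whole second after the job is handed in: the wedge lies flat and still under the tray's lip, within 25 mm of its middle and 11 degrees of straight, let go, and carries the tray, whose ear presses on the stop's foot with at least 0.5 N (contact force between tray and stand above 0.5 N and contact force between wedge and tray above 1 N and angle between wedge's own z axis and vertical below 0.06 rad and angle between the x axis of wedge and the x axis of stand, either way round below 0.2 rad and y of wedge in the frame of stand between -0.025 and 0.025 m and linear speed of wedge below 0.01 m/s); the robot touches nothing.
It fails at once if the tray is forced against the height stop with more than 8 N (contact force between tray and stand above 8 N).
It fails at once if the hand pushes on the tray or the stand (contact force between the fingers and tray above 2 N or contact force between the fingers and stand above 5 N).
It fails at once if a bystander is moved more than 20 mm (distance of any of gallipot, cream_pot, vial from where it was at the start of the episode above 0.02 m).
It also fails if it takes over 59 s, if anything falls off the work surface, if the arm or the gripper's body presses on something with over 40 N, if the wrist force passes 120 N, or if a joint passes its speed limit or range.

## Working session

There is one attempt and no reset: what is moved stays moved. The work goes in short steps, Python scripts to look and compute and a tool call to move; the robot and the scene stay as the last step left them, time stands still between calls to the robot, and variables do not carry over. Pictures are saved under pics/ and viewed, at most 10 in all, crops included, and the job is handed in when it is done.

Besides the shell and the picture viewer there is one more tool, called after "Request:" as name(argument=value, ...), one argument or row to a line, values as JSON. jog_arm: Moves the arm, as the interface text tells. Its arguments: {"type":"object","properties":{"motion":{"type":"array","items":{"type":"array"}},"squeeze":{"type":"number"}},"required":["motion"]}

```bash
mkdir -p pics
python3 - <<'E'
from workcell import env
import cv2,numpy as np
s=env.sense();print(s)
for n in("scene","top"):
    cv2.imwrite(f"pics/{n}0.png",env.capture(n));c=env.calibration(n);print(n,c['fx'],c['fy'],c['cx'],c['cy'],np.round(c['T'],4).tolist())
E
```

```text
{'time_s': 0.0, 'qpos': array([ 1.19837712e+00,  3.51268588e-01,  1.65243621e+00, -5.07794723e-05,
        1.13909026e+00, -8.45843992e-02]), 'dq': array([ 0.00063247, -0.00137392,  0.00066933, -0.0004694 , -0.00272458,
        0.00049585]), 'tau': array([-2.82138244e-03, -4.97324753e+01, -2.85243756e+01,  6.97726454e-02,
        2.57583114e-02, -8.23108348e-05]), 'eef_pos': array([0.15598357, 0.52705123, 0.21807911]), 'eef_rot': array([ 1.43410558e-01,  9.89663099e-01, -5.90792505e-04, -1.13727668e-04]), 'wrist_force': array([ 0.17268316,  0.4512638 , -0.70019412]), 'wrist_torque': array([-0.03580005, -0.02812729, -0.04641541]), 'grip_force': 0.0, 'opening': 0.09312507514925647}
scene 566.9029747265929 566.9029747265929 326.57022450411745 238.10240677502256 [[0.7784, -0.4235, 0.4633, 0.0657], [-0.6276, -0.515, 0.5839, -0.638], [-0.0087, -0.7453, -0.6667, 0.7037], [0.0, 0.0, 0.0, 1.0]]
top 461.3634227113559 461.3634227113559 313.8670151713484 244.15268871940046 [[-0.0204, -0.9813, 0.1916, 0.2893], [-0.9998, 0.0194, -0.0067, -0.0465], [0.0029, -0.1917, -0.9814, 1.0918], [0.0, 0.0, 0.0, 1.0]]
```

View pics/top0.png

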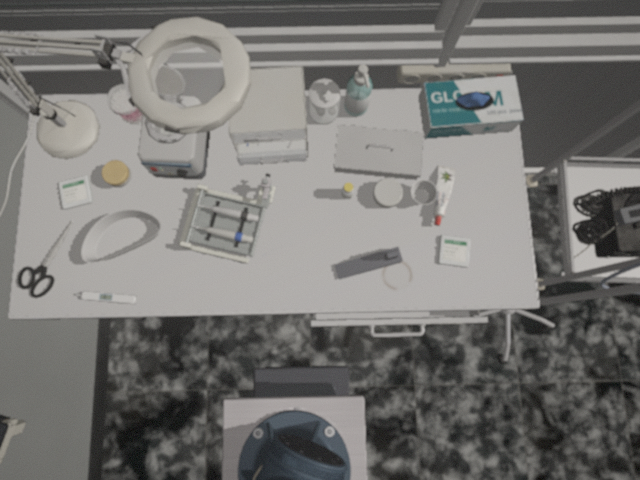

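View pics/scene0.png

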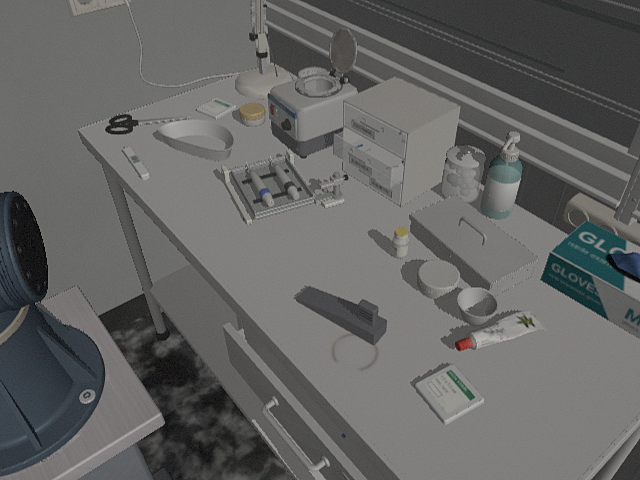

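The top view shows the wedge at about (368,262), with its nose left at (335,270) and its tab at (391,256). The tray and stand are at (225,222), with the stop at about (268,190) on the entry side. The bystanders sit at (348,190), (389,192) and (424,192). Next I'll enlarge both views.

Run:
```python
import cv2,numpy as np
a=cv2.imread("pics/top0.png")[170:290,170:440];b=cv2.imread("pics/scene0.png")[140:260,210:370]
a=cv2.resize(a,None,fx=2.95,fy=2.95,interpolation=3)
cv2.imwrite("pics/c1.png",cv2.convertScaleAbs(a,alpha=1.4))
cv2.imwrite("pics/c2.png",cv2.convertScaleAbs(cv2.resize(b,None,fx=5,fy=5,interpolation=3)[:600],alpha=1.4))
```

```text
(no output)
```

View pics/c1.png

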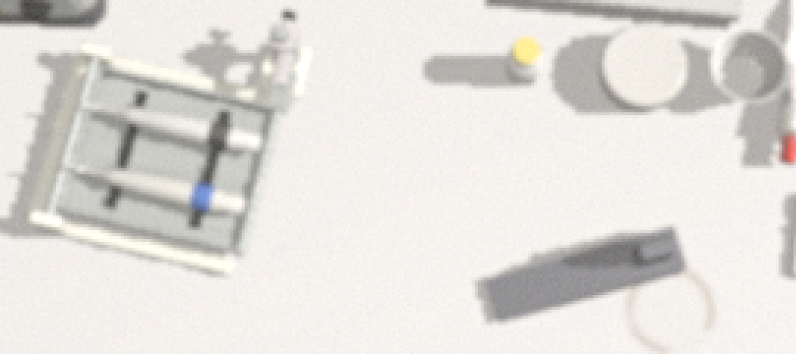

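View pics/c2.png

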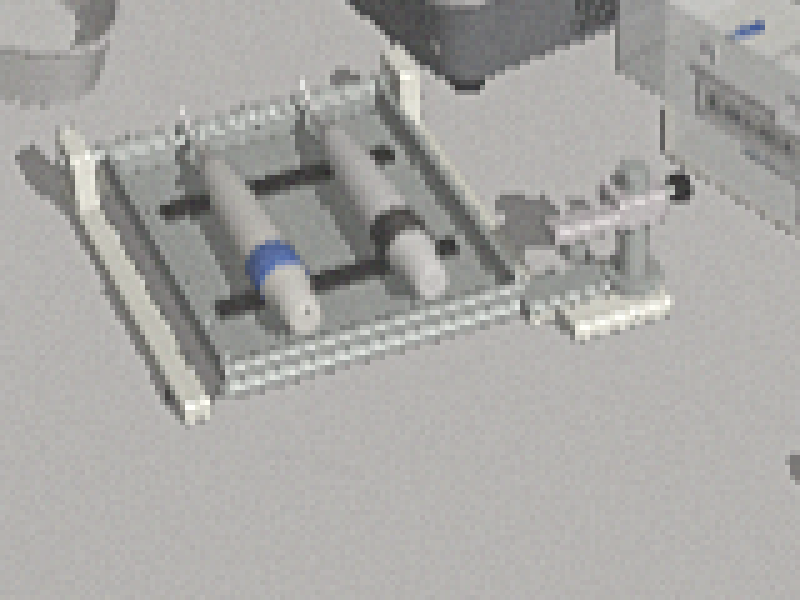

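The crops show the tray with its lip facing the wedge and a clear path between them. The left rail runs (40,218)→(232,266) in crop c1, the wedge nose edge is (478,282)–(490,320), and the tab is near (655,250). I'll work out a rough layout, then go closer with the wrist camera.

```bash
cat > h.py <<'E'
import numpy as np,cv2
def ray(c,p):
    p=np.atleast_2d(np.asarray(p,float));T=c['T']
    d=np.c_[(p[:,0]-c['cx'])/c['fx'],(p[:,1]-c['cy'])/c['fy'],np.ones(len(p))]@T[:3,:3].T
    return T[:3,3],d
def onz(c,p,z):
    o,d=ray(c,p);return o+d*((z-o[2])/d[:,2])[:,None]
def tri(c1,p1,c2,p2):
    o1,d1=ray(c1,p1);o2,d2=ray(c2,p2);out=[]
    for a,b in zip(d1,d2):
        t=np.linalg.lstsq(np.c_[a,-b],o2-o1,rcond=None)[0];u,v=o1+a*t[0],o2+b*t[1]
        out.append([*((u+v)/2),np.linalg.norm(u-v)])
    return np.array(out)
E
python3 - <<'E'
from workcell import env
from h import *
np.set_printoptions(precision=4,suppress=True)
c=env.calibration("top");f=lambda P:np.array(P)/2.95+170
print("rail R L",onz(c,f([(40,218),(232,266)]),.01))
print("nose,corners",onz(c,f([(478,282),(490,320)]),.004))
print("rear top corners",onz(c,f([(674,229),(685,270)]),.027))
print("tab",onz(c,f([(655,248)]),.06))
print("vial,pot,galli",onz(c,f([(525,70),(645,68),(750,68)]),.03)) 
w=env.calibration("wrist");e=env.sense()
R=w['T'];print(w['fx'],R)
E
```

```text
rail R L [[0.5073 0.2571 0.01  ]
 [0.4649 0.1016 0.01  ]]
nose,corners [[ 0.4488 -0.0961  0.004 ]
 [ 0.4179 -0.1049  0.004 ]]
rear top corners [[ 0.485  -0.2524  0.027 ]
 [ 0.4518 -0.2592  0.027 ]]
tab [[ 0.4643 -0.2305  0.06  ]]
vial,pot,galli [[ 0.6181 -0.138   0.03  ]
 [ 0.6179 -0.2356  0.03  ]
 [ 0.6162 -0.321   0.03  ]]
358.45534245221353 [[ 0.2845  0.9178  0.2771  0.0783]
 [ 0.9587 -0.2721 -0.0829  0.5499]
 [-0.0007  0.2892 -0.9573  0.3833]
 [ 0.      0.      0.      1.    ]]
```

Request:
jog_arm(
  motion=[
    [[-30, -26, 0], 0, 1],
    [[-40, -34, 0], 0, 1],
    [[-40, -34, 0], 0, 1],
    [[-40, -34, 0], 0, 1],
    [[-40, -34, 0], 0, 1],
    [[-40, -34, 0], 0, 1],
    [[-40, -34, 0], 0, 1],
    [[-40, -34, 0], 0, 1],
  ],
)

```text
time_s: 0.9
eef_pos: [0.3694, 0.199, 0.2187]
eef_rot: [0.143, 0.99, 0.0, 0.0]
wrist_force: [0.4, 0.7, -0.1]
opening: 0.0929
grip_force: 0.0
```

Request:
jog_arm(
  motion=[
    [[-40, -34, 0], 0, 1],
    [[-40, -34, 0], 0, 1],
    [[-40, -34, 0], 0, 1],
    [[-22, -19, 0], 0, 1],
    [[0, 0, 0], 8, 1],
    [[0, 0, 0], 8, 1],
    [[0, 0, 0], 8, 1],
    [[0, 0, 0], 8, 1],
  ],
)

```text
time_s: 1.7
eef_pos: [0.4664, 0.0507, 0.2184]
eef_rot: [0.413, 0.911, -0.0, -0.0]
wrist_force: [-0.5, 0.1, 0.1]
opening: 0.0931
grip_force: 0.0
```

Request:
jog_arm(
  motion=[
    [[0, 0, 0], 8, 1],
    [[0, 0, 0], 8, 1],
    [[0, 0, 0], 8, 1],
    [[0, 0, 0], 8, 1],
    [[0, 0, 0], 8, 1],
    [[0, 0, 0], 0, 1],
    [[0, 0, 0], 0, 1],
    [[0, 0, 0], 0, 1],
  ],
)

```text
time_s: 2.5
eef_pos: [0.4665, 0.0508, 0.2185]
eef_rot: [0.697, 0.717, -0.0, -0.0]
wrist_force: [0.5, 0.6, -0.0]
opening: 0.0931
grip_force: 0.0
```

Run:
```python
from workcell import env
import cv2,pickle
s=env.sense();c=env.calibration("wrist");im=env.capture("wrist");pickle.dump(c,open("wA.pkl","wb"))
print(s['time_s'],s['eef_pos'],s['eef_rot'],s['qpos'],c['T'])
cv2.imwrite("pics/wA.png",im)
```

```text
2.5 [0.46650366 0.05084501 0.21854946] [ 6.96561939e-01  7.17496657e-01 -8.31959524e-05 -6.95453770e-05] [ 9.32157336e-03  2.03537361e-01  1.85150511e+00 -2.31477654e-05
  1.08676608e+00 -2.02748970e-02] [[ 9.99581787e-01  2.79153950e-02  7.54856415e-03  4.64024740e-01]
 [ 2.89053054e-02 -9.56772333e-01 -2.89397971e-01  1.31398096e-01]
 [-8.56401344e-04  2.89495134e-01 -9.57179102e-01  3.83675903e-01]
 [ 0.00000000e+00  0.00000000e+00  0.00000000e+00  1.00000000e+00]]
```

View pics/wA.png

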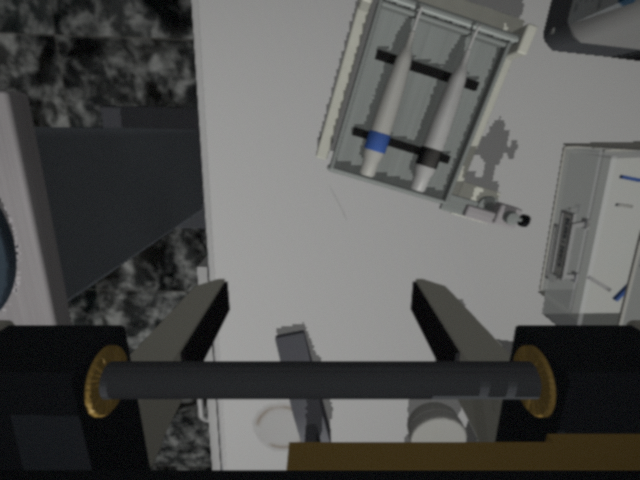

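The wrist view shows the tray lip from about (330,165) to (440,200), the left rail's front end at (322,155), the ear and stop at (440–525,200–220), and the wedge nose at (292,330). For a second view I'll move back 90 mm.

Request:
jog_arm(
  motion=[
    [[-30, 0, 0], 0, 1],
    [[-30, 0, 0], 0, 1],
    [[-30, 0, 0], 0, 1],
    [[0, 0, 0], 0, 1],
    [[0, 0, 0], 0, 1],
  ],
)

```text
time_s: 3.05
eef_pos: [0.4689, -0.0393, 0.2186]
eef_rot: [0.698, 0.716, 0.0, -0.0]
wrist_force: [0.1, 0.5, -0.1]
opening: 0.0929
grip_force: 0.0
```

Run:
```python
from workcell import env
import cv2,pickle,numpy as np
s=env.sense();c=env.calibration("wrist");im=env.capture("wrist");pickle.dump(c,open("wB.pkl","wb"))
print(s['time_s'],s['eef_pos'])
cv2.imwrite("pics/wB.png",im)
a=cv2.imread("pics/wA.png")[120:235,310:540]
b=im[30:145,310:540];d=im[200:340,240:470]
f=lambda x:cv2.convertScaleAbs(cv2.resize(x,None,fx=1.73*2,fy=1.73*2,interpolation=3),alpha=1.5)
a=f(im[30:115,310:540]);e=f(cv2.imread("pics/wA.png")[120:205,310:540])
cv2.imwrite("pics/cc.png",np.vstack([e,a]))
```

```text
3.05 [ 0.46886666 -0.03933971  0.21858048]
```

View pics/cc.png

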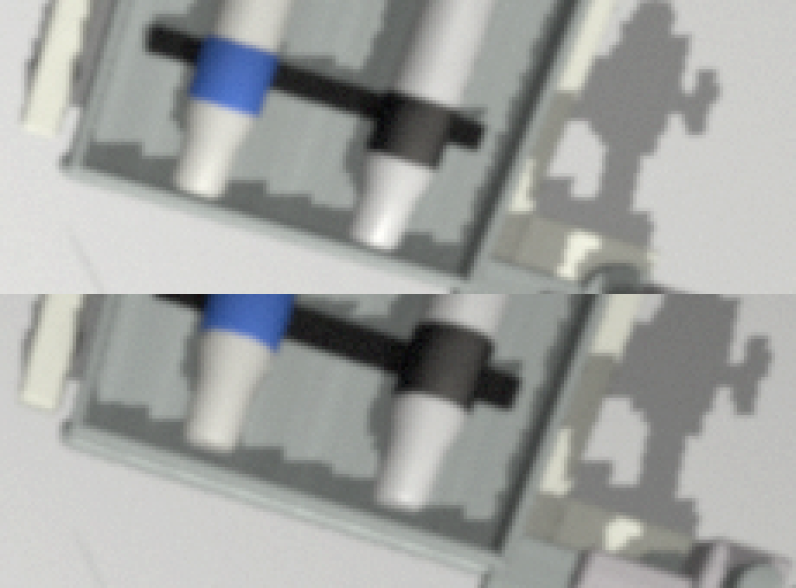

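View pics/wB.png

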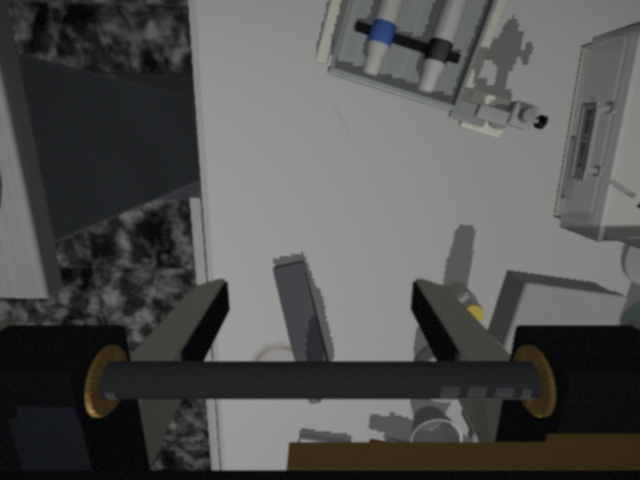

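Run:
```python
from workcell import env
from h import *
import pickle
np.set_printoptions(precision=4,suppress=True)
A=pickle.load(open("wA.pkl","rb"));B=pickle.load(open("wB.pkl","rb"));t=env.calibration("top")
f=lambda P,o:np.array(P)/3.46+o
pa=f([(68,170),(465,275),(25,130),(52,138)],(310,120));pb=f([(68,142),(500,259),(22,104),(52,113)],(310,30))
r=tri(A,pa,B,pb);print(r)
d=r[1,:2]-r[0,:2];print("rim width",np.linalg.norm(d),"stand x deg",np.degrees(np.arctan2(d[1],d[0]))+90,"mid",(r[0]+r[1])[:2]/2)
for P,C in((pa,A),(pb,B)):
    q=onz(C,P[:2],r[:2,2].mean());print("rim",q.ravel(),q.mean(0),"rail",onz(C,P[2:],.01).ravel())
    d=q[1]-q[0];print(np.linalg.norm(d),np.degrees(np.arctan2(d[1],d[0]))+90)
# wedge mask in B and top
im=cv2.imread("pics/wB.png");print("B nose corners z.007",onz(B,[(275,263),(302,257)],.007))
im=cv2.imread("pics/top0.png");g=cv2.cvtColor(im,6)
m=(g<110).astype(np.uint8);m[:240]=0;m[290:]=0;m[:,:325]=0;m[:,410:]=0
k=cv2.findContours(m,0,2)[0];k=max(k,key=cv2.contourArea);R=cv2.minAreaRect(k);bx=cv2.boxPoints(R);print(R,bx.ravel(),onz(t,bx,.015))
```

```text
[[0.4745 0.0933 0.0194 0.0005]
 [0.5929 0.0665 0.0228 0.0006]
 [0.4617 0.1037 0.011  0.0004]
 [0.4699 0.1016 0.0112 0.0001]]
rim width 0.12141284114531317 stand x deg 77.25695540961502 mid [0.5337 0.0799]
rim [0.4747 0.0935 0.0211 0.5932 0.0662 0.0211] [0.5339 0.0799 0.0211] rail [0.4619 0.1036 0.01   0.4699 0.1015 0.01  ]
0.12161906967702167 77.0499949550208
rim [0.4742 0.093  0.0211 0.5938 0.0666 0.0211] [0.534  0.0798 0.0211] rail [0.4615 0.1038 0.01   0.4698 0.1018 0.01  ]
0.12246641480292553 77.55009983435531
B nose corners z.007 [[ 0.4198 -0.1037  0.007 ]
 [ 0.45   -0.0958  0.007 ]]
((367.2124938964844, 262.06494140625), (15.406373023986816, 64.92350006103516), 74.98163604736328) [333.8634 263.0367 396.5693 246.2131 400.5616 261.0932 337.8557 277.9168] [[ 0.4532 -0.1001  0.015 ]
 [ 0.4907 -0.2503  0.015 ]
 [ 0.4547 -0.2578  0.015 ]
 [ 0.4178 -0.1085  0.015 ]]
```

Request:
jog_arm(
  motion=[
    [[-32, 0, 0], 0, 1],
    [[-32, 0, 0], 0, 1],
    [[-32, 0, 0], 0, 1],
    [[-32, 0, 0], 0, 1],
    [[0, 0, 0], -7.7, 1],
    [[0, 0, 0], -7.7, 1],
    [[0, 0, 0], 0, 1],
    [[0, 0, 0], 0, 1],
  ],
)

```text
time_s: 3.9
eef_pos: [0.4725, -0.1663, 0.2186]
eef_rot: [0.596, 0.803, 0.0, -0.0]
wrist_force: [-0.5, 0.6, -0.2]
opening: 0.093
grip_force: 0.0
```

Run:
```python
from workcell import env
import cv2,pickle
s=env.sense();c=env.calibration("wrist");im=env.capture("wrist");pickle.dump(c,open("wC.pkl","wb"))
print(s['time_s'],s['eef_pos'],s['eef_rot']);cv2.imwrite("pics/wC.png",im)
```

```text
3.9 [ 0.47248423 -0.16634324  0.21862336] [ 5.96465600e-01  8.02638640e-01  3.74512959e-05 -3.19030070e-05]
```

Request:
jog_arm(
  motion=[
    [[-20, 0, 0], 0, 1],
    [[-25, 0, 0], 0, 1],
    [[-25, 0, 0], 0, 1],
    [[0, 0, 0], 0, 1],
    [[0, 0, 0], 0, 1],
  ],
)

```text
time_s: 4.45
eef_pos: [0.4926, -0.2345, 0.2183]
eef_rot: [0.596, 0.803, -0.0, -0.0]
wrist_force: [-0.9, -0.1, -0.7]
opening: 0.0933
grip_force: 0.0
```

Run:
```python
from workcell import env
import cv2,pickle,numpy as np
s=env.sense();c=env.calibration("wrist");im=env.capture("wrist");pickle.dump(c,open("wD.pkl","wb"))
print(s['time_s'],s['eef_pos'],s['eef_rot']);cv2.imwrite("pics/wD.png",im)
C=cv2.imread("pics/wC.png")
f=lambda x:cv2.convertScaleAbs(cv2.resize(x,None,fx=3,fy=3,interpolation=3),alpha=1.8)
cv2.imwrite("pics/cd.png",np.hstack([f(C[140:340,250:380]),f(im[60:260,250:380])]))
```

```text
4.45 [ 0.49259018 -0.23454117  0.21830102] [ 5.96212316e-01  8.02826744e-01 -8.14262327e-06 -3.06713539e-04]
```

View pics/cd.png

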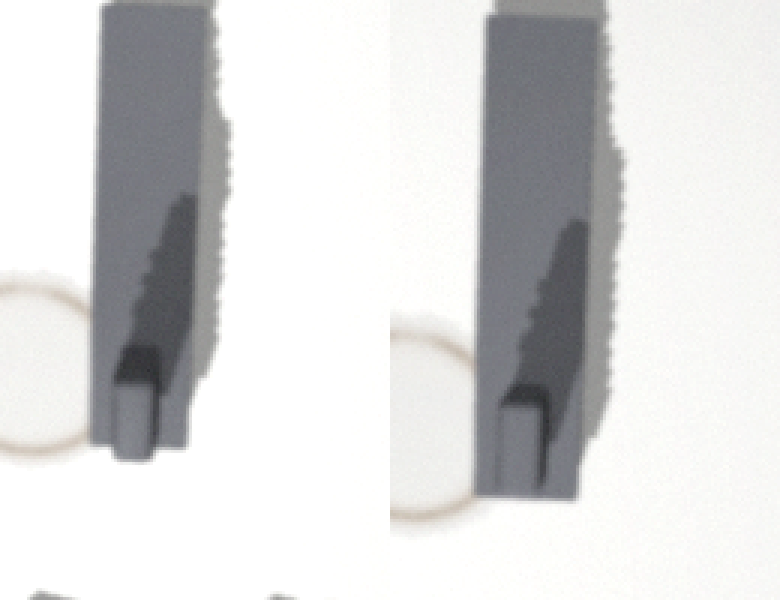

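The two panels (C left, D right) show the tab top with front corners C (115,381),(155,381) and D (109,402),(153,402). The wedge front edge is C (103,3)–(210,3).

Run:
```python
from h import *
import pickle
np.set_printoptions(precision=4,suppress=True)
C,D,A=[pickle.load(open(f"w{k}.pkl","rb")) for k in "CDA"]
pc=np.array([(115,381),(155,381),(153,459),(115,459),(103,4),(208,4)])/3+(250,140)
pd=np.array([(109,403),(153,403),(153,488),(108,488),(98,15),(208,15)])/3+(250,60)
r=tri(C,pc,D,pd);print(r)
for c,p in((C,pc),(D,pd)): print("tab",onz(c,p[:4],.062).mean(0),"nose",onz(c,p[4:],.007).mean(0))
# rail angle in A
im=cv2.imread("pics/wA.png").astype(int)
xs=[]
for v in range(15,145,5):
    row=im[v,300:385];w=np.where((row[:,2]-row[:,0]>18)&(row[:,2]>130))[0]
    if len(w):xs.append((300+w.min(),300+w.max(),v))
xs=np.array(xs);print(xs[::5])
for k in(0,1):
    q=onz(A,xs[:,[k,2]],.01)[:,:2];l=cv2.fitLine(q.astype(np.float32),cv2.DIST_HUBER,0,1e-4,1e-4).ravel();print(np.degrees(np.arctan2(l[1],l[0])),l)
```

```text
[[ 0.4563 -0.2205  0.0594  0.0004]
 [ 0.4689 -0.2167  0.0594  0.    ]
 [ 0.4757 -0.2413  0.0638  0.0007]
 [ 0.4632 -0.245   0.0639  0.0007]
 [ 0.4175 -0.111   0.0049  0.    ]
 [ 0.4516 -0.1007  0.005   0.0005]]
tab [ 0.4661 -0.2308  0.062 ] nose [ 0.4348 -0.1057  0.007 ]
tab [ 0.466  -0.2309  0.062 ] nose [ 0.4346 -0.1062  0.007 ]
[]Traceback (most recent call last):
  File "<stdin>", line 17, in <module>
IndexError: too many indices for array: array is 1-dimensional, but 2 were indexed
```

Request:
jog_arm(
  motion=[
    [[11, -24, 0], 0, 1],
    [[0, 0, 0], 2.5, 1],
    [[0, 0, 40], 0, 1],
    [[0, 0, 40], 0, 0.5],
    [[0, 0, 40], 0, 0],
    [[0, 0, 35], 0, -0.3],
    [[0, 0, 20], 0, -0.3],
    [[0, 0, 9], 0, -0.3],
  ],
  squeeze=15,
)

```text
time_s: 5.3
eef_pos: [0.4656, -0.2295, 0.033]
eef_rot: [0.613, 0.79, -0.0, -0.001]
wrist_force: [-1.0, -0.7, 0.4]
opening: 0.0578
grip_force: 0.0
```

Request:
jog_arm(
  motion=[
    [[0, 0, 0], 0, -0.5],
    [[0, 0, 0], 0, -1],
    [[0, 0, 0], 0, -1],
    [[0, 0, 0], 0, -1],
    [[0, 0, 0], 0, -1],
  ],
)

```text
time_s: 5.8
eef_pos: [0.4668, -0.2307, 0.0352]
eef_rot: [0.613, 0.79, 0.0, 0.001]
wrist_force: [0.5, 0.6, -0.3]
opening: 0.0179
grip_force: 0.0
```

Request:
jog_arm(
  motion=[
    [[0, 0, 0], 0, -1],
    [[0, 0, 0], 0, -1],
    [[0, 0, 0], 0, -1],
    [[0, 0, 0], 0, -1],
  ],
  squeeze=25,
)

```text
time_s: 6.2
eef_pos: [0.4666, -0.2307, 0.035]
eef_rot: [0.613, 0.79, -0.0, 0.0]
wrist_force: [-2.1, 0.7, 6.7]
opening: 0.0141
grip_force: 25.0
```

Run:
```python
from h import *
from workcell import env
import pickle
np.set_printoptions(precision=4,suppress=True)
s=env.sense();print(s['eef_pos'],2*np.degrees(np.arctan2(s['eef_rot'][1],s['eef_rot'][0])),s['qpos'])
A=pickle.load(open("wA.pkl","rb"))
im=cv2.imread("pics/wA.png").astype(int)
for v in (20,60,100,140): print(v,[tuple(x) for x in im[v,312:372:4]])
```

```text
[ 0.4666 -0.2307  0.035 ] 104.41139837011838 [-0.5485  0.5672  1.8588 -0.0001  0.7152 -0.8   ]
20 [(np.int64(135), np.int64(136), np.int64(137)), (np.int64(136), np.int64(137), np.int64(137)), (np.int64(135), np.int64(136), np.int64(137)), (np.int64(136), np.int64(137), np.int64(137)), (np.int64(136), np.int64(137), np.int64(137)), (np.int64(135), np.int64(137), np.int64(137)), (np.int64(134), np.int64(135), np.int64(136)), (np.int64(135), np.int64(137), np.int64(138)), (np.int64(135), np.int64(137), np.int64(137)), (np.int64(132), np.int64(134), np.int64(135)), (np.int64(104), np.int64(105), np.int64(106)), (np.int64(138), np.int64(148), np.int64(147)), (np.int64(138), np.int64(148), np.int64(147)), (np.int64(130), np.int64(140), np.int64(139)), (np.int64(82), np.int64(83), np.int64(83))]
60 [(np.int64(141), np.int64(143), np.int64(143)), (np.int64(141), np.int64(141), np.int64(143)), (np.int64(139), np.int64(140), np.int64(139)), (np.int64(139), np.int64(141), np.int64(140)), (np.int64(138), np.int64(141), np.int64(141)), (np.int64(139), np.int64(141), np.int64(141)), (np.int64(138
[... 1102 characters left out ...]
)]
140 [(np.int64(145), np.int64(146), np.int64(145)), (np.int64(136), np.int64(137), np.int64(137)), (np.int64(107), np.int64(113), np.int64(113)), (np.int64(142), np.int64(152), np.int64(152)), (np.int64(139), np.int64(149), np.int64(148)), (np.int64(71), np.int64(75), np.int64(74)), (np.int64(81), np.int64(80), np.int64(81)), (np.int64(102), np.int64(105), np.int64(101)), (np.int64(113), np.int64(116), np.int64(112)), (np.int64(109), np.int64(113), np.int64(108)), (np.int64(110), np.int64(110), np.int64(108)), (np.int64(111), np.int64(114), np.int64(109)), (np.int64(112), np.int64(115), np.int64(111)), (np.int64(69), np.int64(70), np.int64(67)), (np.int64(80), np.int64(46), np.int64(30))]
```

Run:
```python
from h import *
import pickle
np.set_printoptions(precision=4,suppress=True)
A=pickle.load(open("wA.pkl","rb"));im=cv2.imread("pics/wA.png").astype(int)
xs=[]
for v in range(15,152,4):
    row=im[v,305:375];w=np.where((row[:,2]-row[:,0]>=6)&(row[:,1]>120))[0]
    if len(w):xs.append((305+w.min(),305+w.max()+1,v))
xs=np.array(xs);L=[]
for k in(0,1):
    q=onz(A,xs[:,[k,2]],.01)[:,:2];l=cv2.fitLine(q.astype(np.float32),cv2.DIST_HUBER,0,1e-4,1e-4).ravel();l*=np.sign([l[1],l[1],1,1]);print(np.degrees(np.arctan2(l[1],l[0])),l);L.append(l)
a=np.mean([np.arctan2(l[1],l[0]) for l in L]);x=np.array([np.cos(a),np.sin(a)]);y=np.array([-x[1],x[0]])
for l in L: print("lateral",(l[2:]-[.534,.08])@y)
w=np.array([.4666,-.2307])-[.534,.08];print("wedge in stand(rough)",w@x,w@y,np.degrees(a))
```

```text
75.42483 [0.2516 0.9678 0.4782 0.1719]
75.89959 [0.2436 0.9699 0.4869 0.1682]
lateral 0.07684048161981066
lateral 0.06743925442479365
wedge in stand(rough) -0.3177133193492889 -0.011640473240613923 75.66221
```

Request:
jog_arm(
  motion=[
    [[0, 0, -4], 0, -1],
    [[0, 0, 0], 7.2, -1],
    [[0, 0, 0], 7.2, -1],
    [[0, 0, 0], 7.2, -1],
    [[0, 0, 0], 7.2, -1],
    [[20, -6, 0], 0, -1],
    [[30, -6, 0], 0, -1],
    [[30, 0, 0], 0, -1],
  ],
)

```text
time_s: 7.0
eef_pos: [0.4741, -0.1492, 0.0386]
eef_rot: [0.79, 0.613, -0.0, -0.0]
wrist_force: [0.5, -0.1, -1.4]
opening: 0.0141
grip_force: 25.0
```

Request:
jog_arm(
  motion=[
    [[30, 0, 0], 0, -1],
    [[20, 0, 0], 0, -1],
    [[10, 0, 0], 0, -1],
    [[0, 0, 0], 0, -1],
    [[0, 0, 0], 0, -1],
  ],
)

```text
time_s: 7.5
eef_pos: [0.4896, -0.0925, 0.0386]
eef_rot: [0.79, 0.613, -0.0, 0.0]
wrist_force: [-0.2, -0.0, -0.5]
opening: 0.0138
grip_force: 25.0
```

Run:
```python
from workcell import env
import cv2,pickle,numpy as np
s=env.sense();c=env.calibration("wrist");im=env.capture("wrist");pickle.dump(c,open("wE.pkl","wb"))
e=s['eef_pos'];print(s['time_s'],e,2*np.degrees(np.arctan2(s['eef_rot'][1],s['eef_rot'][0])),s['wrist_force'])
a=np.radians(75.66);d=e[:2]-[.535,.084];print("stand xy",d@[np.cos(a),np.sin(a)],d@[-np.sin(a),np.cos(a)])
cv2.imwrite("pics/wE.png",im)
cv2.imwrite("pics/wEc.png",cv2.convertScaleAbs(cv2.resize(im[60:340,200:520],None,fx=2.14,fy=2.14,interpolation=3),alpha=1.6))
```

```text
7.5 [ 0.48958337 -0.09249654  0.03863197] 75.61107800979825 [-0.2090475  -0.04187181 -0.52066236]
stand xy -0.18224603348863447 0.0002877207764641256
```

View pics/wEc.png

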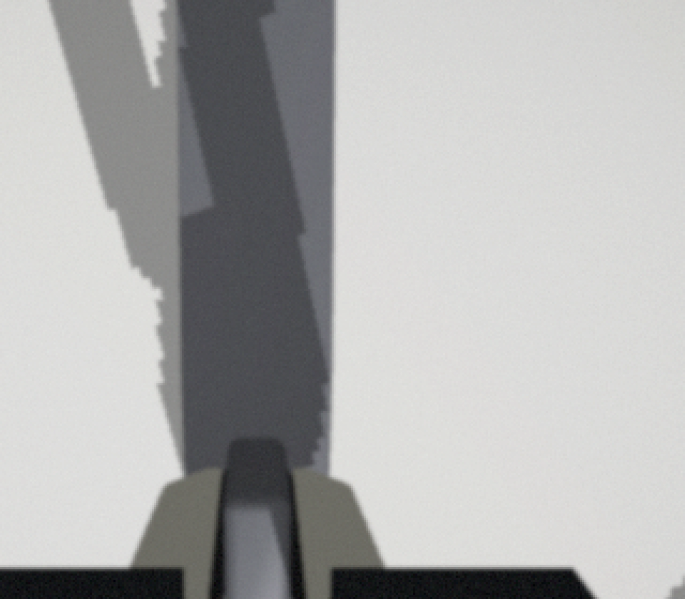

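The crop shows the wedge held square to the hand, with edges vertical at columns 180–333. I'll lower it to the table.

Request:
jog_arm(
  motion=[
    [[0, 0, 2], 0, -1],
    [[0, 0, 1.2], 0, -1],
    [[0, 0, 0.4], 0, -1],
    [[0, 0, 0], 0, -1],
    [[0, 0, 0], 0, -1],
  ],
)

```text
time_s: 8.05
eef_pos: [0.4897, -0.0921, 0.0351]
eef_rot: [0.79, 0.613, 0.0, 0.0]
wrist_force: [-1.7, -0.2, -0.4]
opening: 0.0136
grip_force: 25.0
```

Request:
jog_arm(
  motion=[
    [[0, 0, 0.3], 0, -1],
    [[0, 0, 0], 0, -1],
    [[0, 0, 0], 0, -1],
  ],
)

```text
time_s: 8.35
eef_pos: [0.4897, -0.092, 0.035]
eef_rot: [0.79, 0.613, 0.0, 0.0]
wrist_force: [-2.6, -1.6, 5.2]
opening: 0.0141
grip_force: 25.0
```

Request:
jog_arm(
  motion=[
    [[0, 0, 0.3], 0, -1],
    [[0, 0, 0], 0, -1],
    [[0, 0, 0], 0, -1],
  ],
)

```text
time_s: 8.65
eef_pos: [0.4898, -0.092, 0.035]
eef_rot: [0.79, 0.613, 0.0, 0.0]
wrist_force: [-2.7, -1.3, 10.5]
opening: 0.0139
grip_force: 25.0
```

Request:
jog_arm(
  motion=[
    [[10, 0, -0.4], 0, -1],
    [[15, 0, 0], 0, -1],
    [[15, 0, 0], 0, -1],
    [[15, 0, 0], 0, -1],
    [[10, 0, 0], 0, -1],
    [[0, 0, 0], 0, -1],
    [[0, 0, 0], 0, -1],
  ],
)

```text
time_s: 9.35
eef_pos: [0.5062, -0.0285, 0.035]
eef_rot: [0.79, 0.613, 0.0, 0.0]
wrist_force: [0.7, 1.9, 3.5]
opening: 0.0138
grip_force: 25.0
```

Request:
jog_arm(
  motion=[
    [[3, 0, 0], 0, -1],
    [[2, 0, 0], 0, -1],
    [[2, 0, 0], 0, -1],
    [[2, 0, 0], 0, -1],
    [[2, 0, 0], 0, -1],
  ],
)

```text
time_s: 9.85
eef_pos: [0.5087, -0.019, 0.035]
eef_rot: [0.79, 0.613, -0.0, 0.0]
wrist_force: [-1.3, -3.1, 5.5]
opening: 0.0134
grip_force: 25.0
```

Request:
jog_arm(
  motion=[
    [[2, 0, 0], 0, -1],
    [[2, 0, 0], 0, -1],
    [[2, 0, 0], 0, -1],
    [[2, 0, 0], 0, -1],
    [[2, 0, 0], 0, -1],
  ],
)

```text
time_s: 10.35
eef_pos: [0.511, -0.0097, 0.035]
eef_rot: [0.79, 0.613, -0.0, 0.0]
wrist_force: [-2.2, -7.8, 6.0]
opening: 0.0137
grip_force: 25.0
```

Request:
jog_arm(
  motion=[
    [[2, 0, 0], 0, -1],
    [[2, 0, 0], 0, -1],
    [[2, 0, 0], 0, -1],
    [[2, 0, 0], 0, -1],
    [[2, 0, 0], 0, -1],
  ],
)

```text
time_s: 10.85
eef_pos: [0.5135, -0.0001, 0.035]
eef_rot: [0.79, 0.613, -0.0, 0.0]
wrist_force: [-1.8, -7.5, 7.7]
opening: 0.0136
grip_force: 25.0
```

Request:
jog_arm(
  motion=[
    [[1, 0, -0.3], 0, -1],
    [[1, 0, 0], 0, -1],
    [[1, 0, 0], 0, -1],
    [[1, 0, 0], 0, -1],
  ],
  squeeze=10,
)

```text
time_s: 11.25
eef_pos: [0.5142, 0.0041, 0.035]
eef_rot: [0.79, 0.613, -0.0, 0.0]
wrist_force: [-0.9, -5.6, 2.6]
opening: 0.0138
grip_force: 10.0
```

Request:
jog_arm(
  motion=[
    [[1, 0, 0], 0, -1],
    [[1, 0, 0], 0, -1],
    [[1, 0, 0], 0, -1],
    [[0, 0, 0], 0, -1],
  ],
)

```text
time_s: 11.65
eef_pos: [0.5149, 0.0071, 0.035]
eef_rot: [0.79, 0.613, -0.001, -0.0]
wrist_force: [-1.3, -4.6, 3.7]
opening: 0.0138
grip_force: 10.0
```

Request:
jog_arm(
  motion=[
    [[0.4, 0, 0], 0, -1],
    [[0.4, 0, 0], 0, -1],
    [[0.4, 0, 0], 0, -1],
    [[0, 0, 0], 0, -1],
  ],
)

```text
time_s: 12.05
eef_pos: [0.5153, 0.0083, 0.035]
eef_rot: [0.79, 0.613, -0.0, -0.0]
wrist_force: [-1.6, -5.0, 2.7]
opening: 0.0143
grip_force: 10.0
```

Request:
jog_arm(
  motion=[
    [[0.4, 0, 0], 0, -1],
    [[0.4, 0, 0], 0, -1],
    [[0.4, 0, 0], 0, -1],
    [[0, 0, 0], 0, -1],
  ],
)

```text
time_s: 12.45
eef_pos: [0.5155, 0.0094, 0.035]
eef_rot: [0.79, 0.613, -0.0, -0.0]
wrist_force: [-1.1, -4.7, 3.1]
opening: 0.0138
grip_force: 10.0
```

Request:
jog_arm(
  motion=[
    [[0.4, 0, 0], 0, -1],
    [[0.4, 0, 0], 0, -1],
    [[0.4, 0, 0], 0, -1],
    [[0, 0, 0], 0, -1],
  ],
)

```text
time_s: 12.85
eef_pos: [0.5158, 0.0106, 0.035]
eef_rot: [0.79, 0.613, -0.0, -0.0]
wrist_force: [-1.0, -4.6, 2.9]
opening: 0.0141
grip_force: 10.0
```

Request:
jog_arm(
  motion=[
    [[0.4, 0, 0], 0, -1],
    [[0.4, 0, 0], 0, -1],
    [[0.4, 0, 0], 0, -1],
    [[0, 0, 0], 0, -1],
  ],
)

```text
time_s: 13.25
eef_pos: [0.5161, 0.0118, 0.035]
eef_rot: [0.79, 0.613, -0.0, -0.0]
wrist_force: [-0.0, -4.7, 3.2]
opening: 0.0135
grip_force: 10.0
```

Request:
jog_arm(
  motion=[
    [[0.4, 0, 0], 0, -1],
    [[0.4, 0, 0], 0, -1],
    [[0.4, 0, 0], 0, -1],
    [[0, 0, 0], 0, -1],
  ],
)

```text
time_s: 13.65
eef_pos: [0.5164, 0.0129, 0.035]
eef_rot: [0.79, 0.613, -0.0, -0.0]
wrist_force: [-0.8, -5.5, 2.8]
opening: 0.014
grip_force: 10.0
```

Request:
jog_arm(
  motion=[
    [[0.4, 0, 0], 0, -1],
    [[0.4, 0, 0], 0, -1],
    [[0.4, 0, 0], 0, -1],
    [[0, 0, 0], 0, -1],
  ],
)

```text
time_s: 14.05
eef_pos: [0.5168, 0.0141, 0.035]
eef_rot: [0.79, 0.613, -0.0, 0.0]
wrist_force: [-1.1, -4.4, 2.9]
opening: 0.0142
grip_force: 10.0
```

Request:
jog_arm(
  motion=[
    [[0.5, 0, 0], 0, -1],
    [[0.5, 0, 0], 0, -1],
    [[0.5, 0, 0], 0, -1],
    [[0, 0, 0], 0, -1],
  ],
)

```text
time_s: 14.45
eef_pos: [0.5171, 0.0156, 0.035]
eef_rot: [0.79, 0.613, -0.0, -0.0]
wrist_force: [-1.8, -5.1, 2.5]
opening: 0.0136
grip_force: 10.0
```

Request:
jog_arm(
  motion=[
    [[0.5, 0, 0], 0, -1],
    [[0.5, 0, 0], 0, -1],
    [[0.5, 0, 0], 0, -1],
    [[0, 0, 0], 0, -1],
  ],
)

```text
time_s: 14.85
eef_pos: [0.5175, 0.017, 0.035]
eef_rot: [0.79, 0.613, -0.0, -0.0]
wrist_force: [-1.9, -5.3, 2.5]
opening: 0.0142
grip_force: 10.0
```

Request:
jog_arm(
  motion=[
    [[0.5, 0, 0], 0, -1],
    [[0.5, 0, 0], 0, -1],
    [[0.5, 0, 0], 0, -1],
    [[0, 0, 0], 0, -1],
  ],
)

```text
time_s: 15.25
eef_pos: [0.5178, 0.0185, 0.035]
eef_rot: [0.79, 0.613, -0.0, -0.0]
wrist_force: [-1.4, -5.3, 3.0]
opening: 0.0138
grip_force: 10.0
```

Request:
jog_arm(
  motion=[
    [[0.5, 0, 0], 0, -1],
    [[0.5, 0, 0], 0, -1],
    [[0.5, 0, 0], 0, -1],
    [[0, 0, 0], 0, -1],
  ],
)

```text
time_s: 15.65
eef_pos: [0.5182, 0.0199, 0.035]
eef_rot: [0.79, 0.613, -0.0, -0.0]
wrist_force: [-1.5, -5.2, 3.2]
opening: 0.014
grip_force: 10.0
```

Request:
jog_arm(
  motion=[
    [[0.5, 0, 0], 0, -1],
    [[0.5, 0, 0], 0, -1],
    [[0.5, 0, 0], 0, -1],
    [[0, 0, 0], 0, -1],
  ],
)

```text
time_s: 16.05
eef_pos: [0.5186, 0.0214, 0.035]
eef_rot: [0.79, 0.613, -0.0, -0.0]
wrist_force: [-0.7, -4.9, 2.3]
opening: 0.0135
grip_force: 10.0
```

Request:
jog_arm(
  motion=[
    [[0.5, 0, 0], 0, -1],
    [[0.5, 0, 0], 0, -1],
    [[0.5, 0, 0], 0, -1],
    [[0, 0, 0], 0, -1],
  ],
)

```text
time_s: 16.45
eef_pos: [0.5189, 0.0228, 0.035]
eef_rot: [0.79, 0.613, -0.001, -0.0]
wrist_force: [-1.4, -5.6, 2.4]
opening: 0.014
grip_force: 10.0
```

Request:
jog_arm(
  motion=[
    [[0.5, 0, 0], 0, -1],
    [[0.5, 0, 0], 0, -1],
    [[0.5, 0, 0], 0, -1],
    [[0, 0, 0], 0, -1],
  ],
)

```text
time_s: 16.85
eef_pos: [0.5193, 0.0243, 0.035]
eef_rot: [0.79, 0.613, -0.0, -0.0]
wrist_force: [-0.8, -5.4, 3.0]
opening: 0.0133
grip_force: 10.0
```

Request:
jog_arm(
  motion=[
    [[0.5, 0, 0], 0, -1],
    [[0.5, 0, 0], 0, -1],
    [[0.5, 0, 0], 0, -1],
    [[0, 0, 0], 0, -1],
  ],
)

```text
time_s: 17.25
eef_pos: [0.5197, 0.0257, 0.035]
eef_rot: [0.79, 0.613, -0.0, -0.0]
wrist_force: [-1.3, -5.8, 2.9]
opening: 0.014
grip_force: 10.0
```

Request:
jog_arm(
  motion=[
    [[0.5, 0, 0], 0, -1],
    [[0.5, 0, 0], 0, -1],
    [[0.5, 0, 0], 0, -1],
    [[0, 0, 0], 0, -1],
  ],
)

```text
time_s: 17.65
eef_pos: [0.5201, 0.0272, 0.035]
eef_rot: [0.79, 0.613, -0.0, -0.0]
wrist_force: [-1.1, -5.0, 3.3]
opening: 0.0138
grip_force: 10.0
```

Request:
jog_arm(
  motion=[
    [[0.5, 0, 0], 0, -1],
    [[0.5, 0, 0], 0, -1],
    [[0.5, 0, 0], 0, -1],
    [[0, 0, 0], 0, -1],
  ],
)

```text
time_s: 18.05
eef_pos: [0.5205, 0.0286, 0.035]
eef_rot: [0.79, 0.613, -0.0, -0.0]
wrist_force: [-1.3, -5.3, 2.7]
opening: 0.0144
grip_force: 10.0
```

Request:
jog_arm(
  motion=[
    [[0.5, 0, 0], 0, -1],
    [[0.5, 0, 0], 0, -1],
    [[0.5, 0, 0], 0, -1],
    [[0, 0, 0], 0, -1],
  ],
)

```text
time_s: 18.45
eef_pos: [0.5208, 0.0301, 0.035]
eef_rot: [0.79, 0.613, -0.001, -0.0]
wrist_force: [-1.8, -5.9, 3.6]
opening: 0.014
grip_force: 10.0
```

Request:
jog_arm(
  motion=[
    [[0.4, 0, 0], 0, -1],
    [[0.4, 0, 0], 0, -1],
    [[0.4, 0, 0], 0, -1],
    [[0, 0, 0], 0, -1],
  ],
)

```text
time_s: 18.85
eef_pos: [0.5211, 0.0312, 0.035]
eef_rot: [0.79, 0.613, -0.0, -0.0]
wrist_force: [-0.7, -5.7, 3.5]
opening: 0.0138
grip_force: 10.0
```

Request:
jog_arm(
  motion=[
    [[0.4, 0, 0], 0, -1],
    [[0.4, 0, 0], 0, -1],
    [[0.4, 0, 0], 0, -1],
    [[0, 0, 0], 0, -1],
  ],
)

```text
time_s: 19.25
eef_pos: [0.5214, 0.0324, 0.035]
eef_rot: [0.79, 0.613, -0.001, -0.0]
wrist_force: [-0.3, -5.7, 3.4]
opening: 0.0138
grip_force: 10.0
```

Request:
jog_arm(
  motion=[
    [[0.5, 0, 0], 0, -1],
    [[0.5, 0, 0], 0, -1],
    [[0.5, 0, 0], 0, -1],
    [[0, 0, 0], 0, -1],
  ],
)

```text
time_s: 19.65
eef_pos: [0.5218, 0.0338, 0.035]
eef_rot: [0.79, 0.613, -0.0, -0.0]
wrist_force: [-1.6, -6.6, 3.1]
opening: 0.0139
grip_force: 10.0
```

Request:
jog_arm(
  motion=[
    [[0.4, 0, 0], 0, -1],
    [[0.4, 0, 0], 0, -1],
    [[0, 0, 0], 0, -1],
  ],
)

```text
time_s: 19.95
eef_pos: [0.522, 0.0346, 0.035]
eef_rot: [0.79, 0.613, -0.001, -0.0]
wrist_force: [-0.9, -4.5, 3.6]
opening: 0.0139
grip_force: 10.0
```

Request:
jog_arm(
  motion=[
    [[0.4, 0, 0], 0, -1],
    [[0.4, 0, 0], 0, -1],
    [[0.4, 0, 0], 0, -1],
    [[0, 0, 0], 0, -1],
  ],
)

```text
time_s: 20.35
eef_pos: [0.5223, 0.0358, 0.035]
eef_rot: [0.79, 0.613, -0.001, -0.0]
wrist_force: [-1.7, -4.8, 2.4]
opening: 0.0138
grip_force: 10.0
```

Run:
```python
from workcell import env
import cv2
im=env.capture("wrist");cv2.imwrite("pics/wF.png",im)
for i in (cv2.imread("pics/wE.png"),im):
    g=cv2.cvtColor(i,6);print(g[240:312:2,314:326].mean(1).astype(int).tolist())
```

```text
[48, 47, 47, 48, 47, 48, 48, 48, 47, 47, 47, 46, 41, 33, 33, 33, 32, 32, 32, 33, 34, 33, 34, 33, 33, 35, 36, 41, 50, 61, 69, 71, 72, 72, 73, 73]
[56, 55, 56, 55, 55, 56, 55, 55, 55, 55, 55, 54, 49, 39, 38, 38, 38, 39, 39, 39, 39, 40, 40, 39, 39, 39, 42, 48, 56, 68, 78, 81, 82, 83, 84, 84]
```

Request:
jog_arm(
  motion=[
    [[0.4, 0, 0], 0, -1],
    [[0.4, 0, 0], 0, -1],
    [[0.4, 0, 0], 0, -1],
    [[0, 0, 0], 0, -1],
  ],
)

```text
time_s: 20.8
eef_pos: [0.5226, 0.0369, 0.035]
eef_rot: [0.79, 0.613, -0.001, -0.0]
wrist_force: [-1.5, -5.3, 2.9]
opening: 0.0142
grip_force: 10.0
```

No slip: the tab edge sits at the same image row in both frames. I'll carry on.

Request:
jog_arm(
  motion=[
    [[0.4, 0, 0], 0, -1],
    [[0.4, 0, 0], 0, -1],
    [[0.4, 0, 0], 0, -1],
    [[0, 0, 0], 0, -1],
  ],
)

```text
time_s: 21.2
eef_pos: [0.5229, 0.0381, 0.035]
eef_rot: [0.79, 0.613, -0.0, -0.0]
wrist_force: [-1.1, -5.0, 2.9]
opening: 0.0139
grip_force: 10.0
```

Request:
jog_arm(
  motion=[
    [[0.4, 0, 0], 0, -1],
    [[0.4, 0, 0], 0, -1],
    [[0.4, 0, 0], 0, -1],
    [[0, 0, 0], 0, -1],
  ],
)

```text
time_s: 21.6
eef_pos: [0.5232, 0.0392, 0.035]
eef_rot: [0.79, 0.613, -0.0, -0.0]
wrist_force: [-1.3, -5.7, 2.6]
opening: 0.014
grip_force: 10.0
```

Request:
jog_arm(
  motion=[
    [[0.4, 0, 0], 0, -1],
    [[0.4, 0, 0], 0, -1],
    [[0.4, 0, 0], 0, -1],
    [[0, 0, 0], 0, -1],
  ],
)

```text
time_s: 22.0
eef_pos: [0.5235, 0.0404, 0.035]
eef_rot: [0.79, 0.613, -0.001, -0.0]
wrist_force: [-1.9, -5.1, 3.2]
opening: 0.014
grip_force: 10.0
```

Request:
jog_arm(
  motion=[
    [[0.4, 0, 0], 0, -1],
    [[0.4, 0, 0], 0, -1],
    [[0.4, 0, 0], 0, -1],
    [[0, 0, 0], 0, -1],
  ],
)

```text
time_s: 22.4
eef_pos: [0.5237, 0.0414, 0.035]
eef_rot: [0.79, 0.613, -0.001, 0.0]
wrist_force: [-2.3, -7.3, 3.1]
opening: 0.0136
grip_force: 10.0
```

Request:
jog_arm(
  motion=[
    [[0.2, 0, 0], 0, -1],
    [[0, 0, 0], 0, -1],
  ],
)

```text
time_s: 22.6
eef_pos: [0.5237, 0.0415, 0.035]
eef_rot: [0.79, 0.613, -0.001, 0.0]
wrist_force: [-2.5, -7.7, 2.6]
opening: 0.0139
grip_force: 10.0
```

Request:
jog_arm(
  motion=[
    [[0.2, 0, 0], 0, -1],
    [[0, 0, 0], 0, -1],
    [[0, 0, 0], 0, -1],
  ],
)

```text
time_s: 22.9
eef_pos: [0.5237, 0.0416, 0.035]
eef_rot: [0.79, 0.613, -0.001, 0.0]
wrist_force: [-1.9, -9.4, 3.3]
opening: 0.0143
grip_force: 10.0
```

Request:
jog_arm(
  motion=[
    [[0, 0, 0], 0, -0.4],
    [[0, 0, 0], 0, -0.4],
    [[0, 0, 0], 0, -0.4],
    [[0, 0, 0], 0, -0.4],
  ],
)

```text
time_s: 23.3
eef_pos: [0.5241, 0.0428, 0.035]
eef_rot: [0.79, 0.613, -0.0, -0.0]
wrist_force: [-0.2, 0.1, 0.1]
opening: 0.0275
grip_force: 0.0
```

Request:
jog_arm(
  motion=[
    [[-0.4, 0, 0], 0, -1],
    [[0, 0, 0], 0, -1],
    [[0, 0, 0], 0, -1],
    [[0, 0, 0], 0, -1],
    [[0, 0, 0], 0, -1],
  ],
)

```text
time_s: 23.8
eef_pos: [0.524, 0.0423, 0.0351]
eef_rot: [0.79, 0.613, -0.0, -0.0]
wrist_force: [-0.7, 1.1, -0.1]
opening: 0.014
grip_force: 10.0
```

Request:
jog_arm(
  motion=[
    [[0.4, 0, 0], 0, -1],
    [[0.3, 0, 0], 0, -1],
    [[0, 0, 0], 0, -1],
  ],
)

```text
time_s: 24.1
eef_pos: [0.5241, 0.0424, 0.0351]
eef_rot: [0.79, 0.613, -0.0, 0.0]
wrist_force: [-2.1, -5.2, 0.9]
opening: 0.0139
grip_force: 10.0
```

Request:
jog_arm(
  motion=[
    [[0.2, 0, 0], 0, -1],
    [[0, 0, 0], 0, -1],
    [[0, 0, 0], 0, -1],
  ],
)

```text
time_s: 24.4
eef_pos: [0.5241, 0.0425, 0.0351]
eef_rot: [0.79, 0.613, -0.001, 0.0]
wrist_force: [-2.0, -6.8, 0.9]
opening: 0.0141
grip_force: 10.0
```

Request:
jog_arm(
  motion=[
    [[0.2, 0, 0], 0, -1],
    [[0, 0, 0], 0, -1],
    [[0, 0, 0], 0, -1],
  ],
)

```text
time_s: 24.7
eef_pos: [0.5241, 0.0426, 0.0351]
eef_rot: [0.79, 0.613, -0.001, 0.0]
wrist_force: [-2.2, -9.1, 2.5]
opening: 0.0136
grip_force: 10.0
```

Request:
jog_arm(
  motion=[
    [[0, 0, 0], 0, -0.4],
    [[0, 0, 0], 0, -0.4],
    [[0, 0, 0], 0, -0.4],
    [[0, 0, -10], 0, -0.4],
    [[0, 0, -30], 0, -0.4],
    [[0, 0, -40], 0, -0.4],
    [[-40, 0, -40], 0, -0.4],
    [[-40, 0, 0], 0, -0.4],
  ],
)

```text
time_s: 25.5
eef_pos: [0.5078, -0.03, 0.1555]
eef_rot: [0.789, 0.614, 0.003, 0.003]
wrist_force: [1.0, -0.7, -0.6]
opening: 0.0281
grip_force: 0.0
```

Run:
```python
from workcell import env
import cv2
s=env.sense();print(s['time_s'],s['eef_pos'],s['wrist_force'])
im=env.capture("scene");b=im[140:260,210:370];cv2.imwrite("pics/fin.png",cv2.convertScaleAbs(cv2.resize(b,None,fx=5,fy=5,interpolation=3),alpha=1.5))
```

```text
25.5 [ 0.5078473  -0.02996174  0.15552685] [ 1.02235376 -0.72257764 -0.62784028]
```

View pics/fin.png

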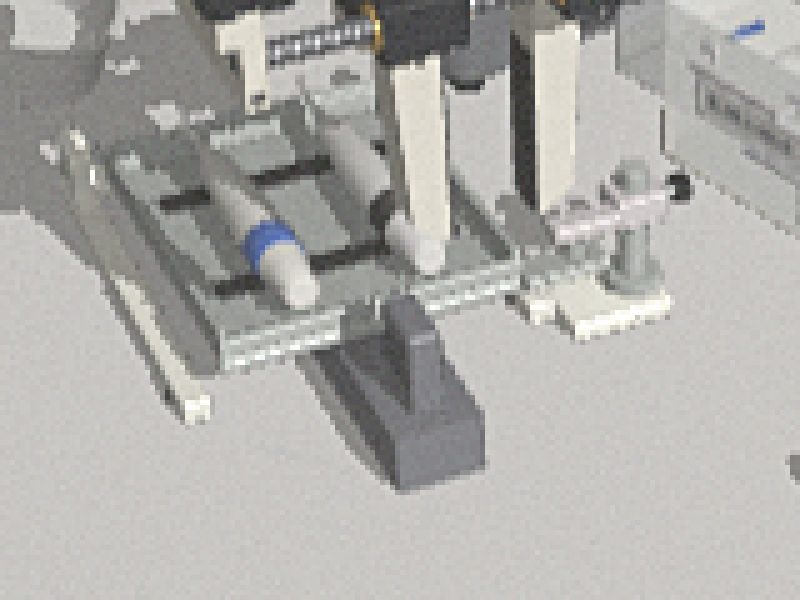

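The wedge sits under the middle of the lip, with its tab at (412,350). The tray is raised, its ear is up at the stop's foot around (565,255), and the hand is clear. I'll hand it in.

```bash
python3 -c "
from workcell import env
print(env.hand_in())"
```

```text
the job is handed in; nothing more can be done
None
```

I slid the wedge under the middle of the tray's lip until the push force rose to about 9 N, showing the ear on the stop, then let go and handed the job in at 25.5 s; no verdict was shown.

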